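# Close the back of a small picture frame and show the picture to the desk camera

## Task

The small picture frame lies face down on the grey work pad and its backing board has come up at the spring-clip end: leave the frame lying there and press the board down until it snaps in level under the clip. Then pick the frame up and show the picture to the desk camera: centred and square in front of the lens, 16 cm from it, with the clip end of the frame upward in the camera's view. Finish while still holding it there steadily; do not touch the camera, and leave the other goods where they are.

Things in the scene. Friction and masses are not known exactly. Their poses are not given: they have to be found in the camera images.
- frame: dark wooden picture frame, 150 (x) x 120 (y) x 26 (z) mm, 0.17 kg, face down. Origin: centre of its face (underneath at the start); x points to the top of the picture (rail with the spring clip), z out of the back. Rails 14 mm wide; inside, each stands free from the seated board (z = 12 mm) up to z = 26 mm. Two cleats, 3 mm proud, 14 mm long, inside the bottom rail at y = -32 and 32 mm
- back: brown backing board in the frame, 121 x 90 x 4 mm, 60 g, loose. Origin: centre of its underside; axes as the frame's when home. At the start its lower edge is home under the cleats, its upper edge lies on the clip, 14 mm too high. Pressed down near the upper edge (about 5 N or more) it snaps past the clip and lies level, underside at frame z = 8 mm, held by clip and cleats
- back_top (a point): point on the outer (upper) side of the backing board, on its centre line, 25 mm from the upper edge (frame x = 35 mm): a good place to press, with the fingers clear of the clip's nose (from frame x = 57 mm) and the top rail (from 61 mm). 12 mm above the frame's face when the board is home, about 23 mm at the start
- bottom_rail (a point): middle of the bottom rail's back edge: frame x = -68 mm, y = 0, z = 26 mm. A good place to grip across the rail (along the frame's x)
- top_rail (a point): middle of the top rail's back edge: frame x = +68 mm, y = 0, z = 26 mm; on it sits the steel plate of the spring clip
- mat: grey work pad under the frame, 172 x 142 x 3 mm, fixed; origin: centre of its underside
- clip (a joint): spring clip: a rounded steel nose 28 mm wide in the middle of the top rail's inside, 17 mm above the frame's face. 0 = sprung out (standing 4 mm into the opening), grows to 0.005 m as it is pushed back into the rail; it springs back by itself
- camera_head: black desk camera, fixed, lens 125 mm above the table, on a round foot 96 mm across. Origin: front centre of the lens. z: out along the line of sight, 35 degrees from straight up, leaning towards the robot's side; x: up in the camera's view (away from the robot and upward); y: sideways, level. The frame is held right when its x, y, z run the same ways as these
- view_point (a point): point on the line of sight, 160 mm in front of the lens: here the centre of the frame's face (the origin of frame) must be held
- card_file: wooden card box, 106 x 135 x 85 mm, bystander, loose; origin: centre of its underside
- tag_pack: pale pink pack of tags, 88 x 62 x 14 mm, bystander, loose; origin: centre of its underside
- gold_cup: ochre cup, 67 mm across, 58 mm high, bystander, loose; origin: centre of its underside
- card_deck: blue card deck in a box, 66 x 98 x 30 mm, bystander, loose; origin: centre of its underside
- notebook_rack: fixed wire rack with three workbooks between the frame and the camera, about x 0.38 to 0.69, y -0.09 to 0.23 m; the books' tops are 0.22 m above the table: carry the frame over or round them
- acrylic_lectern: fixed clear sloping stand beyond the frame, nearest corner at about x 0.58 m, up to 0.16 m high, about y 0.18 to 0.49 m: keep the gripper's body clear of it when pressing the far end of the board

How it is judged:
On the way:
1. the backing board lies level in the frame under the sprung-out clip while the frame lies on the pad (z of back_top in the frame of frame below 0.0145 m and angle between the z axis of back and the z axis of frame, either way round below 0.03 rad and value of joint clip below 0.0015 m and height (world z) of frame below 0.012 m and angle between frame's own z axis and vertical below 0.08 rad), for 0.2 s.
At the end, for the whole second after the job is handed in: held still in the air by the gripper alone: centre of the frame's face within 25 mm of the point 160 mm in front of the lens, face to the camera and square to it within 12 degrees, clip end up in its view within 12 degrees, backing board still level under the clip (distance between frame and view_point below 0.025 m and angle between the z axis of frame and the z axis of camera_head, either way round below 0.21 rad and angle between the x axis of frame and the x axis of camera_head, either way round below 0.21 rad and angle between frame's own z axis and vertical below 1.2 rad and x of top_rail in the frame of camera_head above 0.03 m and z of back_top in the frame of frame below 0.0145 m and angle between the z axis of back and the z axis of frame, either way round below 0.03 rad and contact force between the fingers and frame above 1 N and contact force between frame and camera below 0.1 N and linear speed of frame below 0.03 m/s and angular speed of frame below 0.15 rad/s); the arm keeps its last pose, push and grip.
It fails at once if the camera is touched by the robot or the frame (contact force between any of the arm, the fingers, frame and camera above 1 N).
It fails at once if a bystander is moved by more than 2 cm (distance of any of card_file, tag_pack, gold_cup, card_deck from where it was at the start of the episode above 0.02 m).
It also fails if it takes over 58 s, if anything falls off the work surface, if the arm or the gripper's body presses on something with over 40 N, if the wrist force passes 120 N, or if a joint passes its speed limit or range.

## Robot

A 6-joint arm with a two-finger parallel gripper is mounted at the origin on a cart in front of the work surface, level with it; the furniture and walls round the work are solid. World frame = base frame: x ahead of the robot, y to its left, z up, the work surface at z = 0. Lengths are in m, angles in rad, forces in N, time in s.
With the tool pointing down it reaches from about 0.3 to 0.85 m from the base axis. Payload 4.2 kg.
Tool frame: the origin (TCP) lies at the very end of the fingers, on their centre line; the grasp point (between the pads) lies 19 mm behind it (r.grip_depth is the distance from the TCP to the grasp point, in m); z points along the fingers, y is the line along which they close (so a half turn about z gives the same grasp; the last joint's range is limited). The gripper opens to 91 mm and grips with 3 to 60 N. Pads are 32 mm wide; open, the fingers measure 118 mm over their backs; the gripper's body (76 mm by 178 mm) begins 60 mm behind the grasp point.
Start: joints at [1.27, 0.32, 1.565, -0, 1.257, -0.02], TCP at [0.159, 0.552, 0.214] pointing down, gripper open.
Joint ranges: [-3.11, 3.11], [-0.84, 2.01], [0.21, 2.61], [-1.34, 4.49], [0.05, 2.63], [-2.56, 2.56]. Speed limits (rad/s): [2.57, 2.57, 3.14, 3.14, 3.14, 3.14].

## Interface

Orientations are given as a 3x3 rotation matrix whose columns are the frame's x, y, z axes.
In Python, from station import r, read_camera, sign_off, nets gives the robot as it stands. The module is installed in compiled form; this text tells all that it offers.
- The arm moves only by the tool step_arm, never from a script. Its arguments are lists of equal length, an entry for each row: "dp": the shift along the tool's x, y, z in units of 50 mm (1.0 is 50 mm), a list of three; "turn": the turn about the tool's z in units of 6 degrees (1.0 is 6 degrees). In form: {"dp": [[tx, ty, tz], ...], "turn": [turn, ...]}. A call has 1 to 20 rows; each row shifts and turns the commanded pose from where the row before left it, along the tool's axes as they then stand; what a row does not reach is not made up. A row lasts 1/8 s, in which the tool goes at most 62.5 mm and 10.7 degrees, less where a joint would pass 70% of its speed; a pose out of reach is approached as far as the arm can. A call is refused whole if a number of a shift passes 1 or a number of a turn 1, either way. A call with a gripper value outside its range is refused whole. "hand" is the closure, from -1 (fully open) to 1 (shut), set as the call begins (left out, the last holds). The fingers move at their own pace and stop on an object; "squeeze" is the grip in N (left out, the last holds). Time passes only in rows, so rows that do not move let the fingers close. It gives the time, the measured TCP pose, the force, the opening and the grip force at its end, in the units of the state.
- r.sense(): the state, without advancing time (a new reading comes with each control period).
- read_camera(name): name is "side" or "top" or "wrist"; returns a dict with "image" (400x640x3 uint8, red, green, blue), "z_map" (400x640 float32, m along the optical axis (not along the pixel's ray), 0 where there is no reading), "mtx" (3x3 intrinsics, pixels), "position" and "attitude" of the camera in the world; the wrist camera has in their place "hand_eye" (4x4, takes a point from camera to tool coordinates, whose origin is the TCP and whose axes are the flange's). Camera axes: x right, y down, z forward; pixel columns grow to the right and rows downward; lengths in m; the calibration is good to about 2 mm. A picture is of the moment at which its call begins: read the wrist's pose just before it.
- sign_off(): hands the job in; it is judged then, once.
Trained networks look in a picture, given as the dict that the camera call returned (one of the last four; its "shot" number tells which), for a name from the list of things; names that differ only in an ending like _2 or _b are one class to them, and where a whole thing is asked for, a point or a joint stands for the part that bears it (a point fixed in the world has none). Each returns a list of dicts, best first, with "conf" (0 to 1); they miss things now and then, are a little off and sometimes report something else, mostly with a low value. They report only what shows in the picture. A call takes as long as a camera call.
- nets.search_frame(picture, query): "point" ([x, y, z] in m, in world coordinates, good to about 4 mm: the middle of the surface that is visible of it).
- nets.regions_of(picture, query): "mask" (400x640 bool, what is visible of it).
The state is a dict: "time": time; "joint_positions": joint angles; "joint_velocities": joint speeds; "joint_torque": joint torques, N m; "position": TCP position; "tcp_rot": TCP orientation; "wrist_force": force on the tool from outside, world axes, zero at the start; "moment": the same for the moment, N m; "opening": opening from 0.0 (shut) to 1.0 (fully open); "gripper_force": force on a finger pad.
Only numpy, scipy, OpenCV 4.12 (cv2) and the standard library are available. Lean on these libraries where they do the work, as an engineer would, in place of code of your own. Each camera call takes 0.05 s, during which the arm holds its last target. There are 200 camera calls.

## Working session

There is one attempt and no reset: what is moved stays moved. The work goes in short steps, Python scripts to look and compute and a tool call to move; the robot and the scene stay as the last step left them, time stands still between calls to the robot, and variables do not carry over. Pictures are saved under pics/ and viewed, at most 10 in all, crops included, and the job is handed in when it is done.

Besides the shell and the picture viewer there is one more tool, called after ">>>" by a JSON object that holds its "op" and its "data", one argument or row to a line. step_arm: Moves the arm, as the interface text tells. Its arguments: {"type":"object","properties":{"dp":{"type":"array","items":{"type":"array","items":{"type":"number"}}},"turn":{"type":"array","items":{"type":"number"}},"hand":{"type":"number"},"squeeze":{"type":"number"}},"required":["dp","turn"]}

```bash
mkdir -p pics
cat > h.py <<'E'
import numpy as np, cv2
from station import r, read_camera, sign_off, nets
np.set_printoptions(precision=4,suppress=True)
def cloud(p):
    z=p["z_map"];K=p["mtx"];v,u=np.mgrid[:400,:640]
    c=np.stack([(u-K[0,2])/K[0,0]*z,(v-K[1,2])/K[1,1]*z,z],-1)
    if "position" in p: R,t=np.array(p["attitude"]),np.array(p["position"])
    else:
        s=p["s"];H=np.array(p["hand_eye"]);T=np.eye(4);T[:3,:3]=s["tcp_rot"];T[:3,3]=s["position"];M=T@H;R,t=M[:3,:3],M[:3,3]
    return c@R.T+t
def cam(n):
    s=r.sense();p=read_camera(n);p["s"]=s;return p
def save(p,f): cv2.imwrite("pics/"+f,p["image"][:,:,::-1])
E
python3 - <<'E'
from h import *
s=r.sense();print(s["position"],s["tcp_rot"],s["opening"],s["time"])
ims=[]
for n in ["top","side"]:
    p=cam(n);ims.append(p["image"]);C=cloud(p);print(n,p["position"],np.array(p["attitude"]),p["mtx"][0])
    for q in ["frame","back","clip","mat","camera_head","back_top","bottom_rail","top_rail","card_file","tag_pack","gold_cup","card_deck"]:
        m=nets.regions_of(p,q)[:1]; f=nets.search_frame(p,q)[:2]
        for d in m:
            k=d["mask"]&(p["z_map"]>0);P=C[k];
            if len(P)>5: print(q,d["conf"],k.sum(),"px",np.argwhere(k).mean(0)[::-1],"lo",np.percentile(P,2,0),"hi",np.percentile(P,98,0))
        print("  ",q,[(np.round(d["point"],3),round(d["conf"],2)) for d in f])
cv2.imwrite("pics/a.png",cv2.resize(np.vstack(ims)[:,:,::-1],(480,600)))
save({"image":ims[0]},"top.png")
E
```

```text
[0.1592 0.552  0.2131] [[-0.9608  0.2771 -0.0006]
 [ 0.2771  0.9608 -0.0017]
 [ 0.0001 -0.0018 -1.    ]] 0.9958118046832983 0.0
top [ 0.3827 -0.1022  1.6193] [[ 0.0144 -0.9926  0.1206]
 [-0.9998 -0.0131  0.0114]
 [-0.0097 -0.1207 -0.9926]] [392.4584   0.     315.5434]
frame 0.73 491 px [208.2688 225.2546] lo [0.3729 0.2692 0.0046] hi [0.5375 0.4331 0.0348]
   frame [(array([0.454, 0.346, 0.026]), 0.9)]
back 0.67 640 px [207.8891 224.6406] lo [0.3981 0.2973 0.01  ] hi [0.515  0.4122 0.031 ]
   back [(array([0.454, 0.351, 0.02 ]), 0.7)]
   clip []
mat 0.65 98 px [189.9592 226.0102] lo [ 0.3972  0.3854 -0.0054] hi [0.5471 0.4665 0.0268]
   mat [(array([0.456, 0.389, 0.002]), 0.74)]
camera_head 0.46 223 px [407.7309 197.7713] lo [ 0.5388 -0.4783  0.0439] hi [ 0.5966 -0.4124  0.1327]
   camera_head [(array([ 0.57 , -0.439,  0.12 ]), 0.77)]
back_top 0.94 630 px [207.9524 224.6365] lo [0.3981 0.2972 0.0099] hi [0.5118 0.4122 0.0311]
   back_top [(array([0.459, 0.356, 0.025]), 0.63)]
bottom_rail 0.72 504 px [208.9246 225.1746] lo [0.3697 0.2685 0.0048] hi [0.5403 0.4331 0.0348]
   bottom_rai
[... 1675 characters left out ...]
] hi [0.4395 0.4058 0.0357]
   top_rail []
card_file 0.89 1446 px [274.6923 261.3859] lo [ 0.3637 -0.3217  0.003 ] hi [ 0.4901 -0.1853  0.0876]
   card_file [(array([ 0.434, -0.273,  0.087]), 0.92)]
tag_pack 0.5 164 px [270.6585 237.878 ] lo [ 0.3338 -0.1592  0.0044] hi [ 0.417  -0.086   0.0179]
   tag_pack [(array([ 0.368, -0.115,  0.008]), 0.59), (array([ 0.573, -0.446,  0.117]), 0.21)]
gold_cup 0.91 439 px [249.6469 331.9795] lo [ 0.3944 -0.5625 -0.003 ] hi [ 0.4565 -0.498   0.0566]
   gold_cup [(array([ 0.417, -0.52 ,  0.03 ]), 0.8), (array([ 0.364, -0.112,  0.013]), 0.31)]
card_deck 0.77 751 px [287.51   355.3182] lo [ 0.5161 -0.6226  0.002 ] hi [ 0.6014 -0.5229  0.0326]
   card_deck []
```

View pics/a.png

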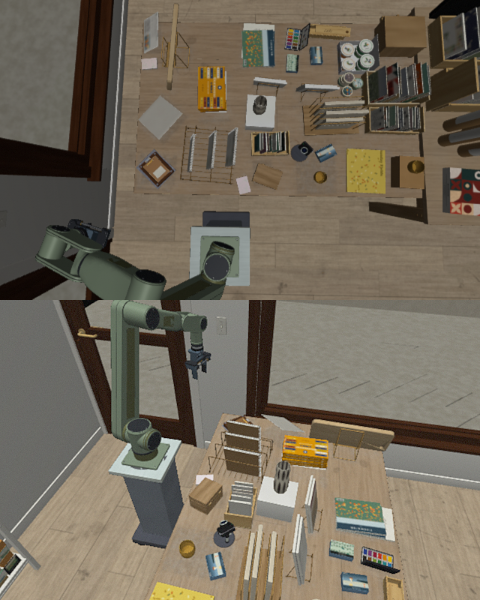

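View pics/top.png

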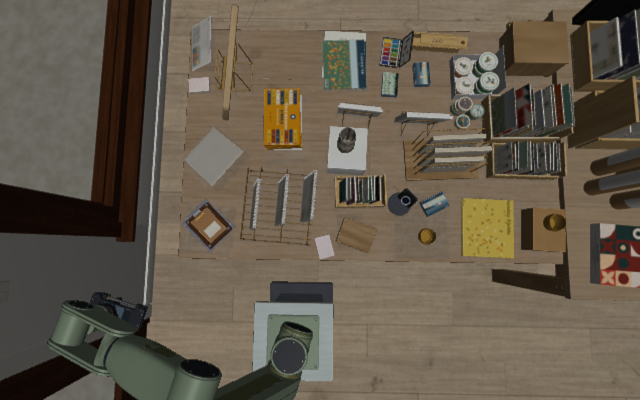

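The top view shows the frame at about pixel (208,225), rotated roughly 45°, with the workbook rack at its right and the lectern above it at (213,155). The desk camera is at (402,200). Next I'll look from above with the wrist camera to tell which end has the clip.

>>> {"op": "step_arm", "data": {
  "dp": [
    [-0.6, -0.2, -0.15],
    [-0.6, -0.2, -0.15],
    [-0.6, -0.2, -0.15],
    [-0.6, -0.2, -0.15],
    [-0.6, -0.2, -0.15],
    [-0.6, -0.2, 0],
    [-0.6, -0.2, 0],
    [-0.6, -0.2, 0],
    [-0.6, -0.2, 0],
    [-0.6, -0.2, 0],
    [0, 0, 0],
    [0, 0, 0]
  ],
  "turn": [0, 0, 0, 0, 0, 0, 0, 0, 0, 0, 0, 0]
}}

```text
time: 4.0
position: [0.4194, 0.3735, 0.2514]
tcp_rot: [[-0.961, 0.277, -0.001], [0.277, 0.961, 0.0], [0.001, 0.0, -1.0]]
wrist_force: [-0.3, 0.6, -0.3]
opening: 1.001
gripper_force: 0.0
```

Run:
```python
from h import *
p=cam("wrist");s=p["s"];print(s["position"],s["tcp_rot"],s["time"]);print(np.array(p["hand_eye"]),p["mtx"])
save(p,"w1.png");np.save("w1.npy",cloud(p))
C=cloud(p)
for q in ["frame","back","clip","mat","back_top","bottom_rail","top_rail"]:
    for d in nets.search_frame(p,q)[:2]: print(q,d["conf"],np.round(d["point"],4))
```

```text
[0.4194 0.3735 0.2514] [[-0.9608  0.2772 -0.0007]
 [ 0.2772  0.9608  0.0004]
 [ 0.0008  0.0002 -1.    ]] 4.0
[[-0.0007 -0.966  -0.2585  0.073 ]
 [ 1.     -0.0006 -0.0006  0.    ]
 [ 0.0004 -0.2585  0.966  -0.1707]
 [ 0.      0.      0.      1.    ]] [[297.4651   0.     317.832 ]
 [  0.     297.4651 196.8718]
 [  0.       0.       1.    ]]
frame 0.71 [0.4496 0.3534 0.0331]
back 0.7 [0.4517 0.3516 0.0236]
mat 0.62 [0.4288 0.4105 0.0048]
back_top 0.77 [0.4582 0.3578 0.0205]
bottom_rail 0.77 [0.4481 0.3522 0.0306]
```

View pics/w1.png

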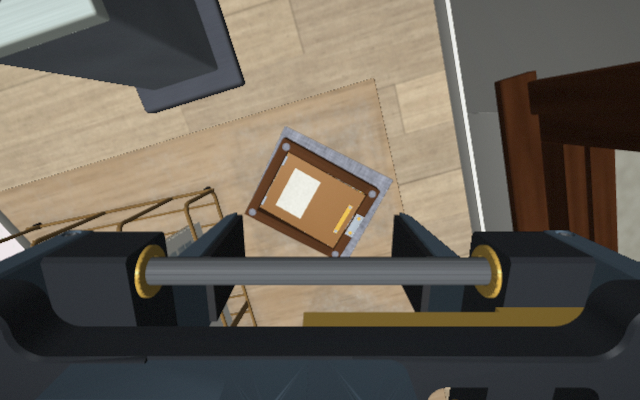

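The wrist view shows the frame with corner bolts at (286,146), (372,194), (335,254) and (252,212). The steel clip is at (354,224), on the lower-right rail. I'll compute the pose from this.

```bash
cat >> h.py <<'E'
def ray(p,u,v,z):
    K=p["mtx"];s=p["s"];T=np.eye(4);T[:3,:3]=s["tcp_rot"];T[:3,3]=s["position"];M=T@np.array(p["hand_eye"])
    d=M[:3,:3]@np.linalg.inv(K)@[u,v,1];return M[:3,3]+d*(z-M[2,3])/d[2]
E
python3 - <<'E'
from h import *
p=cam("wrist");C=cloud(p);im=p["image"]
m=nets.regions_of(p,"frame")
for d in m[:2]:
    k=d["mask"];print(d["conf"],k.sum(),cv2.minAreaRect(np.argwhere(k)[:,::-1].astype(np.float32)))
B=np.array([ray(p,u,v,.029) for u,v in [(286,146),(372,194),(335,254),(252,212)]]);print(B,B.mean(0))
print("clip",ray(p,354,224,.029))
# depth-based fit: rails = z 0.024..0.034 near the centre
P=C.reshape(-1,3);c=B.mean(0);k=(np.hypot(*(P-c)[:,:2].T)<.1)
Q=P[k];print("z hist",np.histogram(Q[:,2],bins=np.arange(-.006,.045,.004)))
t=Q[(Q[:,2]>.021)];
print("rect",cv2.minAreaRect((t[:,:2]*1000).astype(np.float32)))
print("clip-dir",(ray(p,354,224,.029)-c)[:2], "edges",np.linalg.norm(np.diff(B,axis=0),axis=1))
for u,v in [(286,146),(353,224),(302,232),(268,178),(330,169),(297,192),(340,215),(290,136)]: print(u,v,C[v,u])
# enlarge
cv2.imwrite("pics/w2.png",cv2.resize(im[110:280,230:410,::-1],None,fx=3.3,fy=3.3,interpolation=cv2.INTER_CUBIC))
E
```

```text
0.59 3571 ((310.958740234375, 199.30230712890625), (109.6584243774414, 86.43870544433594), 28.810794830322266)
[[0.3727 0.3436 0.029 ]
 [0.467  0.4367 0.029 ]
 [0.5393 0.3647 0.029 ]
 [0.446  0.2707 0.029 ]] [0.4562 0.3539 0.029 ]
clip [0.5023 0.4024 0.029 ]
z hist (array([  43, 3290, 1500,   35,   90, 1174, 1694, 1697, 4196,  306,    0,
          0]), array([-0.006, -0.002,  0.002,  0.006,  0.01 ,  0.014,  0.018,  0.022,
        0.026,  0.03 ,  0.034,  0.038,  0.042]))
rect ((435.42535400390625, 360.453125), (167.13021850585938, 158.47085571289062), 45.9040641784668)
clip-dir [0.0461 0.0484] edges [0.1325 0.102  0.1324]
286 146 [0.3727 0.3437 0.0294]
353 224 [0.502 0.401 0.029]
302 232 [0.4947 0.3283 0.0261]
268 178 [0.4065 0.3075 0.0293]
330 169 [0.4179 0.3908 0.0289]
297 192 [0.4384 0.3377 0.0181]
340 215 [0.4851 0.3869 0.0259]
290 136 [0.3627 0.3499 0.0039]
```

View pics/w2.png

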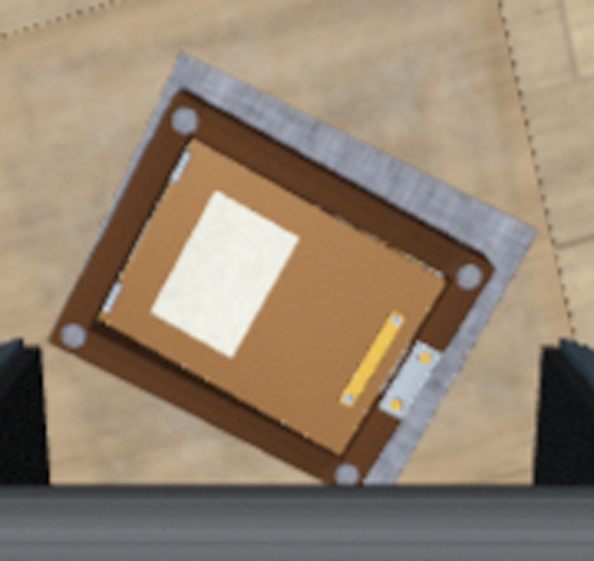

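>>> {"op": "step_arm", "data": {
  "dp": [
    [-0.225, 0.08, 0.6],
    [-0.225, 0.08, 0.6],
    [-0.225, 0.08, 0.6],
    [-0.225, 0.08, 0.6],
    [-0.225, 0.08, 0.6],
    [0, 0, 0.6],
    [0, 0, 0.5],
    [0, 0, 0]
  ],
  "turn": [0, 0, 0, 0, 0, 0, 0, 0],
  "hand": 1,
  "squeeze": 20
}}

```text
time: 5.5
position: [0.4783, 0.376, 0.0445]
tcp_rot: [[-0.961, 0.277, -0.004], [0.277, 0.961, -0.003], [0.003, -0.004, -1.0]]
wrist_force: [-0.2, 0.4, 0.5]
opening: 0.153
gripper_force: 0.0
```

>>> {"op": "step_arm", "data": {
  "dp": [
    [0, 0, 0.12],
    [0, 0, 0.12],
    [0, 0, 0.1],
    [0, 0, 0.1],
    [0, 0, 0.1],
    [0, 0, 0.07]
  ],
  "turn": [0, 0, 0, 0, 0, 0]
}}

```text
time: 6.25
position: [0.4794, 0.3769, 0.0155]
tcp_rot: [[-0.961, 0.277, -0.0], [0.277, 0.961, 0.0], [0.0, -0.0, -1.0]]
wrist_force: [-0.3, -0.2, -0.0]
opening: 0.005
gripper_force: 0.0
```

>>> {"op": "step_arm", "data": {
  "dp": [
    [0, 0, 0.06],
    [0, 0, 0.03],
    [0, 0, 0]
  ],
  "turn": [0, 0, 0]
}}

```text
time: 6.62
position: [0.4794, 0.3769, 0.0152]
tcp_rot: [[-0.961, 0.277, 0.001], [0.277, 0.961, 0.001], [-0.0, 0.001, -1.0]]
wrist_force: [-6.1, -4.3, 24.5]
opening: 0.003
gripper_force: 12.2
```

>>> {"op": "step_arm", "data": {
  "dp": [
    [0, 0, -0.6],
    [0.1, -0.2, -0.9],
    [0.2, -0.3, -0.9],
    [0.2, -0.4, -0.9],
    [0.25, -0.4, -0.6],
    [0.25, -0.45, -0.2],
    [0, 0, 0]
  ],
  "turn": [0, 0, 0, 0, 0, 0, 0],
  "hand": -1
}}

```text
time: 7.5
position: [0.4066, 0.3062, 0.2174]
tcp_rot: [[-0.961, 0.277, 0.001], [0.277, 0.961, 0.001], [-0.001, 0.002, -1.0]]
wrist_force: [0.4, 0.3, 0.0]
opening: 0.746
gripper_force: 0.0
```

Run:
```python
from h import *
p=cam("wrist");s=p["s"];print(s["position"],s["joint_positions"],s["time"])
C=cloud(p);fx=np.array([.711,.703,0]);fy=np.array([-.703,.711,0]);o=np.array([.456,.354,.003])
P=C.reshape(-1,3)-o;X,Y,Z=P@fx,P@fy,P[:,2]
for a in range(-55,60,10):
    k=(abs(X*1000-a)<5)&(abs(Y)<.035)&(abs(Z)<.05);print(a,k.sum(),np.median(Z[k]) if k.any() else 0)
save(p,"w3.png")
t=cam("top");C=cloud(t)
d=nets.regions_of(t,"camera_head")[0]["mask"];n,l,st,ce=cv2.connectedComponentsWithStats(d.astype(np.uint8));print(st)
cv2.imwrite("pics/cam.png",np.vstack([cv2.resize(t["image"][170:230,370:450,::-1],(400,300)),cv2.resize(cam("side")["image"][280:340,265:345,::-1],(400,300))]))
```

```text
[0.4066 0.3062 0.2174] [ 0.6227  0.2124  1.706   0.0001  1.2213 -0.667 ] 7.5
-55 407 0.011818007232878795
-45 413 0.011922603400694402
-35 409 0.012018602009631122
-25 404 0.012007948921532095
-15 402 0.012076887314795923
-5 392 0.011925553703026451
5 394 0.011807314918251797
15 390 0.011832179094028703
25 323 0.01190228772481822
35 201 0.011872544271228583
45 197 0.012015318813358603
55 311 0.012821774889589913
[[     0      0    640    400 255776]
 [   399    189     19     18    224]]
```

View pics/w3.png

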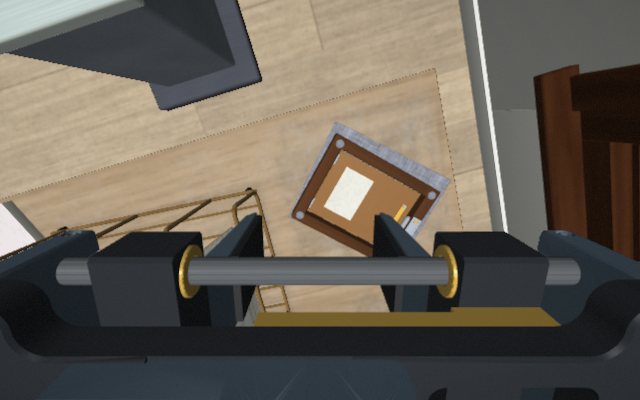

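View pics/cam.png

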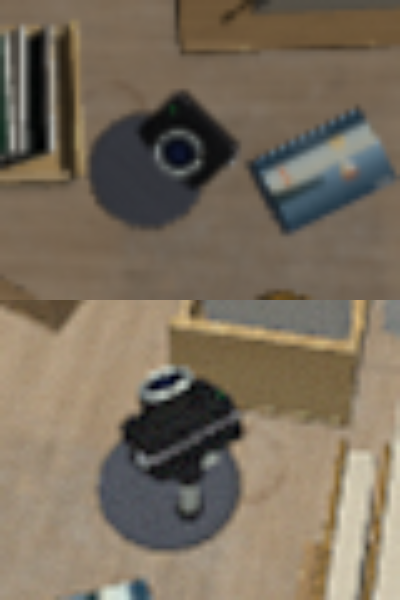

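The board is level: 12 mm at every position along its length. The desk camera's lens shows at the top crop's (178,151), and its body is turned about 40°. I'll fit its face from depth.

Run:
```python
from h import *
A=[];rng=np.random.default_rng(0)
for n in ["top","side"]:
    for i in range(3):
        p=cam(n);C=cloud(p);ms=nets.regions_of(p,"camera_head")
        k=np.zeros((400,640),bool)
        if ms:k=cv2.dilate(ms[0]["mask"].astype(np.uint8),np.ones((3,3)))>0
        P=C[k&(p["z_map"]>0)];P=P[(P[:,2]>.05)&(P[:,2]<.16)];A.append(P)
        if i==0:
            im=p["image"];g=cv2.cvtColor(im,cv2.COLOR_RGB2HSV)
            w=k&(im.min(2)>110);print(n,"white ring",w.sum(),np.argwhere(w).mean(0)[::-1] if w.any() else 0,C[w].mean(0) if w.any() else 0, np.median(C[w],0) if w.any() else 0)
            print([ (d["conf"],np.round(d["point"],4)) for d in nets.search_frame(p,"camera_head")])
P=np.vstack(A);P=P[np.hypot(P[:,0]-.572,P[:,1]+.443)<.07];np.save("camP.npy",P);print(len(P))
for q in range(6):
    best=None
    for _ in range(3000):
        a,b,c=P[rng.choice(len(P),3,0)];n=np.cross(b-a,c-a);L=np.linalg.norm(n)
        if L<2e-4: continue
        n/=L;n*=np.sign(n[2]) or 1;k=abs((P-a)@n)<.0015
        if best is None or k.sum()>best[0].sum(): best=(k,n)
    k=best[0];c=P[k].mean(0);n=np.linalg.svd(P[k]-c)[2][2];n*=np.sign(n[2])
    print(k.sum(),"c",c,"n",n,"tilt",np.degrees(np.arccos(n[2])),"az",np.degrees(np.arctan2(n[1],n[0])));P=P[~k]
```

```text
top white ring 6 [406.3333 202.1667] [ 0.5484 -0.434   0.1171] [ 0.5494 -0.4305  0.118 ]
[(0.69, array([ 0.5707, -0.4389,  0.1174]))]
side white ring 42 [301.1905 301.2143] [ 0.5683 -0.4269  0.0984] [ 0.5634 -0.4325  0.1194]
[(0.75, array([ 0.5733, -0.4469,  0.1134]))]
1859
426 c [ 0.58   -0.4512  0.1135] n [ 0.5136 -0.5141  0.6869] tilt 46.613507366808825 az -45.02843724795877
274 c [ 0.5785 -0.4503  0.1113] n [ 0.5147 -0.5293  0.6746] tilt 47.58077448387446 az -45.80135305586477
201 c [ 0.5629 -0.4391  0.1094] n [-0.3939  0.3974  0.8288] tilt 34.0219128112852 az 134.74879560623347
162 c [ 0.5569 -0.4279  0.1214] n [-0.318   0.4121  0.8538] tilt 31.37060584891304 az 127.65381961538503
157 c [ 0.5799 -0.4536  0.1157] n [ 0.5121 -0.5027  0.6965] tilt 45.85645610569089 az -44.47285047906466
114 c [ 0.5717 -0.4472  0.1136] n [ 0.5171 -0.5085  0.6885] tilt 46.48693478167824 az -44.523221024549294
```

>>> {"op": "step_arm", "data": {
  "dp": [
    [-0.4, 0.1, -0.9],
    [-0.6, 0.2, -0.9],
    [-0.8, 0.25, -0.9],
    [-0.95, 0.27, -0.3],
    [-0.95, 0.27, 0],
    [-0.95, 0.27, 0],
    [-0.95, 0.27, 0],
    [-0.95, 0.27, 0],
    [-0.95, 0.27, 0],
    [-0.95, 0.27, 0],
    [-0.95, 0.27, 0],
    [-0.95, 0.27, 0]
  ],
  "turn": [0, 0, 0, 0, 0, 0, 0, 0, 0, 0, 0, 0]
}}

```text
time: 9.9
position: [0.8529, 0.2735, 0.3085]
tcp_rot: [[-0.958, 0.275, 0.086], [0.278, 0.96, 0.03], [-0.075, 0.053, -0.996]]
wrist_force: [-0.2, 0.5, -0.0]
opening: 1.001
gripper_force: 0.0
```

Run:
```python
from h import *
s=r.sense();print(s["position"],s["joint_positions"],s["time"]);print(s["tcp_rot"])
def rr(p,u,v):
    K=p["mtx"];R=np.array(p["attitude"]);return np.array(p["position"]),R@np.linalg.inv(K)@[u,v,1]
a,d=rr(cam("top"),405.6,200.2);b,e=rr(cam("side"),298.6,297)
x=np.linalg.lstsq(np.c_[d,-e],b-a,rcond=None)[0];print(a+d*x[0],b+e*x[1])
print("z=.125:",a+d*(.125-a[2])/d[2],b+e*(.125-b[2])/e[2])
```

```text
[0.8529 0.2735 0.3085] [ 0.2962  0.9306  0.2152  0.0038  1.9044 -0.9923] 9.9
[[-0.9576  0.275   0.0862]
 [ 0.2784  0.96    0.0301]
 [-0.0745  0.0528 -0.9958]]
[ 0.5554 -0.4302  0.1217] [ 0.5604 -0.4285  0.1219]
z=.125: [ 0.555  -0.4295  0.125 ] [ 0.561  -0.4305  0.125 ]
```

>>> {"op": "step_arm", "data": {
  "dp": [
    [-0.95, 0.27, 0],
    [-0.95, 0.27, 0],
    [-0.95, 0.27, 0],
    [-0.95, 0.27, 0]
  ],
  "turn": [0, 0, 0, 0]
}}

```text
time: 10.5
position: [0.9294, 0.2404, 0.2689]
tcp_rot: [[-0.943, 0.265, 0.199], [0.282, 0.957, 0.062], [-0.174, 0.115, -0.978]]
wrist_force: [0.0, 1.3, -0.5]
opening: 1.001
gripper_force: 0.0
```

>>> {"op": "step_arm", "data": {
  "dp": [
    [0.95, -0.27, 0],
    [0.95, -0.27, 0],
    [0.95, -0.27, 0]
  ],
  "turn": [0, 0, 0]
}}

```text
time: 10.88
position: [0.8011, 0.2429, 0.2445]
tcp_rot: [[-0.943, 0.266, 0.199], [0.283, 0.957, 0.062], [-0.174, 0.115, -0.978]]
wrist_force: [0.9, -0.2, 1.0]
opening: 1.0
gripper_force: 0.0
```

>>> {"op": "step_arm", "data": {
  "dp": [
    [-0.17, 0.115, -0.97],
    [-0.17, 0.115, -0.97],
    [0.65, -0.42, -0.9],
    [0.82, -0.53, -0.21],
    [0.82, -0.53, -0.21],
    [0.82, -0.53, -0.21],
    [0.82, -0.53, -0.21],
    [0.82, -0.53, -0.21],
    [0.82, -0.53, -0.21],
    [0.82, -0.53, -0.21],
    [0.82, -0.53, -0.21]
  ],
  "turn": [0, 0, 0, 0, 0, 0, 0, 0, 0, 0, 0]
}}

```text
time: 12.25
position: [0.3731, 0.1135, 0.3807]
tcp_rot: [[-0.943, 0.265, 0.2], [0.282, 0.957, 0.062], [-0.175, 0.115, -0.978]]
wrist_force: [-0.3, -0.8, 0.4]
opening: 1.001
gripper_force: 0.0
```

```bash
cat >> h.py <<'E'
def st():
    s=r.sense();R=np.array(s["tcp_rot"]);print(s["time"],s["position"],"j",s["joint_positions"]);print(R)
    print("tilt",np.degrees(np.arccos(-R[2,2])),"az",np.degrees(np.arctan2(R[1,2],R[0,2])),"yaw y",np.degrees(np.arctan2(R[1,1],R[0,1])));return s,R
E
python3 - <<'E'
from h import *
st()
E
```

```text
12.25 [0.3731 0.1135 0.3807] j [ 0.2575 -0.1663  1.7126  0.0097  1.3847 -1.0334]
[[-0.9433  0.2653  0.1997]
 [ 0.2825  0.9572  0.0624]
 [-0.1746  0.1153 -0.9779]]
tilt 12.075263023817907 az 17.36631514477041 yaw y 74.50680337008981
```

Run:
```python
import numpy as np
from scipy.optimize import least_squares
D=np.array([(.32,1.565,1.257,.5745,.2131),(.2124,1.706,1.2213,.509,.2174),(.9306,.2152,1.9044,.8957,.3085),(-.1663,1.7126,1.3847,.39,.3807)])
def fk(q,j2,j3,j5):
    L1,L2,T,h,a,o=q;A=j2+j3;B=A+j5
    return np.array([o+L1*np.sin(j2)+L2*np.sin(A)+a*np.cos(A)+T*np.sin(B), h+L1*np.cos(j2)+L2*np.cos(A)-a*np.sin(A)+T*np.cos(B)])
f=lambda q:np.r_[*[fk(q,*d[:3])-d[3:] for d in D],1e-3*q[4:]]
s=least_squares(f,[.55,.4,.35,.3,0,0]);print(s.x.round(4),s.fun.round(4))
q=s.x;np.save("fk.npy",q)
# inner limit: j3=2.61
for lean in (0,6,12):
  for j2 in np.arange(-.84,.9,.15):
    j5=np.pi-np.radians(lean)-j2-2.61
    if .05<j5<2.63: print(lean,round(j2,2),fk(q,j2,2.61,j5).round(3))
```

```text
[ 5.919e-01  4.173e-01  3.378e-01  1.422e-01  2.520e-02 -4.000e-04] [ 0.0002  0.0002 -0.0002 -0.0002 -0.      0.      0.     -0.      0.
 -0.    ]
0 -0.84 [-0.037  0.092]
0 -0.69 [0.006 0.094]
0 -0.54 [0.05 0.09]
0 -0.39 [0.092 0.08 ]
0 -0.24 [0.132 0.063]
0 -0.09 [0.169 0.04 ]
0 0.06 [0.202 0.012]
0 0.21 [ 0.231 -0.021]
0 0.36 [ 0.255 -0.057]
6 -0.84 [-0.002  0.094]
6 -0.69 [0.042 0.096]
6 -0.54 [0.085 0.092]
6 -0.39 [0.127 0.081]
6 -0.24 [0.167 0.065]
6 -0.09 [0.204 0.042]
6 0.06 [0.238 0.014]
6 0.21 [ 0.266 -0.019]
6 0.36 [ 0.29  -0.055]
12 -0.84 [0.033 0.1  ]
12 -0.69 [0.077 0.102]
12 -0.54 [0.12  0.098]
12 -0.39 [0.162 0.087]
12 -0.24 [0.202 0.07 ]
12 -0.09 [0.239 0.047]
12 0.06 [0.272 0.019]
12 0.21 [ 0.301 -0.013]
```

```bash
cat >> h.py <<'E'
from scipy.spatial.transform import Rotation as Ro
def plan(dw,turn,n,R=None):
    """rows of tool units for world shift dw (m) and turn (units) in n rows; shift made before each row's turn"""
    R=np.array(r.sense()["tcp_rot"]) if R is None else R
    out=[]
    for i in range(n):
        out.append((R.T@(np.array(dw)/n)/.05).round(2).tolist()); R=R@Ro.from_euler("z",6*turn/n,degrees=True).as_matrix()
    print(np.linalg.norm(dw)/n,"dp",out,"turn",[round(turn/n,2)]*n);return R
E
python3 - <<'E'
from h import *
s,R=st();p=s["position"];rad=np.hypot(p[0],p[1]);u=np.array([p[0]/rad,p[1]/rad,0])
d=u*(.285-rad)+[0,0,.03-p[2]];R=plan(d,-5.4,10)
print("push",R.T@(-.6*u-[0,0,.8]),"out",R.T@u,"up",R.T@[0,0,1])
t=cam("top");C=cloud(t)
for v in range(250,320,4): print(v,C[v,300].round(3),C[v,280].round(3))
E
```

```text
12.25 [0.3731 0.1135 0.3807] j [ 0.2575 -0.1663  1.7126  0.0097  1.3847 -1.0334]
[[-0.9433  0.2653  0.1997]
 [ 0.2825  0.9572  0.0624]
 [-0.1746  0.1153 -0.9779]]
tilt 12.075263023817907 az 17.36631514477041 yaw y 74.50680337008981
0.03660854705819813 dp [[0.29, -0.19, 0.64], [0.31, -0.18, 0.64], [0.31, -0.16, 0.64], [0.32, -0.14, 0.64], [0.33, -0.12, 0.64], [0.34, -0.1, 0.64], [0.34, -0.08, 0.64], [0.35, -0.06, 0.64], [0.35, -0.04, 0.64], [0.35, -0.02, 0.64]] turn [-0.54, -0.54, -0.54, -0.54, -0.54, -0.54, -0.54, -0.54, -0.54, -0.54]
push [ 0.754  -0.009   0.6568] out [-0.9778  0.01    0.2092] up [-0.2092  0.0038 -0.9779]
250 [ 0.359 -0.023 -0.005] [ 0.357  0.059 -0.001]
254 [ 0.342 -0.023 -0.002] [ 0.341  0.058 -0.002]
258 [ 0.326 -0.024 -0.001] [ 0.325  0.058 -0.001]
262 [ 0.277  0.012 -0.746] [ 0.275  0.131 -0.745]
266 [ 0.253  0.011 -0.747] [ 0.252  0.129 -0.737]
270 [ 0.23   0.011 -0.749] [ 0.228  0.131 -0.755]
274 [ 0.207  0.01  -0.741] [ 0.204  0.13  -0.75 ]
278 [ 0.184  0.01  -0.739] [ 0.181  0.129 -0.747]
282 [ 0.168  0.006 -0.662] [ 0.167  0.119 -0.657]
286 [ 0.146  0.005 -0.653] [ 0.145  0.118 -0.646]
290 [ 0.124  0.004 -0.651] [ 0.124  0.117 -0.644]
294 [ 0.109  0.001 -0.597] [ 0.108  0.111 -0.589]
298 [ 0.109 -0.007 -0.438] [ 0.109  0.095 -0.426]
302 [ 0.149 -0.026 -0.017] [ 0.15   0.053 -0.001]
306 [ 0.136 -0.028  0.005] [ 0.134  0.053 -0.002]
310 [ 0.12  -0.028 -0.   ] [0.119 0.053 0.001]
314 [ 0.104 -0.028 -0.003] [ 0.103  0.052 -0.   ]
318 [ 0.091 -0.029  0.014] [0.089 0.051 0.009]
```

>>> {"op": "step_arm", "data": {
  "dp": [
    [0.29, -0.19, 0.64],
    [0.31, -0.18, 0.64],
    [0.31, -0.16, 0.64],
    [0.32, -0.14, 0.64],
    [0.33, -0.12, 0.64],
    [0.34, -0.1, 0.64],
    [0.34, -0.08, 0.64],
    [0.35, -0.06, 0.64],
    [0.35, -0.04, 0.64],
    [0.35, -0.02, 0.64]
  ],
  "turn": [-0.54, -0.54, -0.54, -0.54, -0.54, -0.54, -0.54, -0.54, -0.54, -0.54]
}}

```text
time: 13.55
position: [0.2751, 0.0841, 0.0304]
tcp_rot: [[-0.938, -0.283, 0.202], [-0.276, 0.959, 0.063], [-0.211, 0.003, -0.977]]
wrist_force: [0.1, -0.1, -0.9]
opening: 1.0
gripper_force: 0.0
```

>>> {"op": "step_arm", "data": {
  "dp": [
    [0.75, 0, 0.65],
    [0.75, 0, 0.65]
  ],
  "turn": [0, 0]
}}

```text
time: 13.8
position: [0.2638, 0.0817, -0.0051]
tcp_rot: [[-0.948, -0.281, 0.153], [-0.277, 0.96, 0.048], [-0.16, 0.003, -0.987]]
wrist_force: [0.6, -0.7, 0.3]
opening: 1.004
gripper_force: 0.0
```

Run:
```python
from h import *
s,R=st();p=s["position"];u=np.array([p[0],p[1],0])/np.hypot(p[0],p[1]);print(np.hypot(p[0],p[1]),s["wrist_force"])
for a in (40,60,80): print(a,R.T@(-np.cos(np.radians(a))*u-[0,0,np.sin(np.radians(a))]))
```

```text
13.8 [ 0.2638  0.0817 -0.0051] j [ 0.2481  0.162   2.6112  0.0419  0.2079 -1.6472]
[[-0.9476 -0.2806  0.1529]
 [-0.2765  0.9598  0.0477]
 [-0.1601  0.0029 -0.9871]]
tilt 9.214353624417328 az 17.315703870791204 yaw y 106.294628404964
0.27615947840502286 [ 0.5907 -0.6513  0.289 ]
40 [ 0.859  -0.0141  0.5118]
60 [ 0.6321 -0.0105  0.7748]
80 [ 0.3291 -0.0056  0.9443]
```

>>> {"op": "step_arm", "data": {
  "dp": [
    [0.86, -0.01, 0.5],
    [0.86, -0.01, 0.5],
    [0.86, -0.01, 0.5]
  ],
  "turn": [0, 0, 0]
}}

```text
time: 14.18
position: [0.2412, 0.0752, -0.0195]
tcp_rot: [[-0.958, -0.28, 0.064], [-0.28, 0.96, 0.02], [-0.067, 0.001, -0.998]]
wrist_force: [1.0, 0.3, -0.4]
opening: 0.996
gripper_force: 0.0
```

>>> {"op": "step_arm", "data": {
  "dp": [
    [0.82, -0.01, 0.55],
    [0.82, -0.01, 0.55]
  ],
  "turn": [0, 0]
}}

```text
time: 14.42
position: [0.2292, 0.0721, -0.0313]
tcp_rot: [[-0.96, -0.28, 0.006], [-0.28, 0.96, 0.002], [-0.006, -0.0, -1.0]]
wrist_force: [0.4, -0.3, 0.4]
opening: 1.0
gripper_force: 0.0
```

Run:
```python
from h import *
s,R=st();p=s["position"]
R=plan([.03,.01,.3],-5,7);print()
R=plan([.4077-p[0]-.03,.3062-p[1]-.01,.0-p[2]+.2-.3],-5.27,8,R);
y=R[:,1];print(np.degrees(np.arctan2(y[1],y[0])))
```

```text
14.425 [ 0.2292  0.0721 -0.0313] j [ 0.2566  0.2565  2.6127  0.0002  0.2665 -1.5984]
[[-0.9599 -0.2802  0.0056]
 [-0.2802  0.9599  0.0015]
 [-0.0059 -0.0001 -1.    ]]
tilt 0.3355469124497974 az 15.281156996488876 yaw y 106.27458563738836
0.04309458036856673 dp [[-0.1, 0.0, -0.86], [-0.1, -0.0, -0.86], [-0.09, -0.01, -0.86], [-0.09, -0.02, -0.86], [-0.09, -0.02, -0.86], [-0.09, -0.03, -0.86], [-0.09, -0.04, -0.86]] turn [-0.71, -0.71, -0.71, -0.71, -0.71, -0.71, -0.71]

0.03468358898126162 dp [[-0.66, 0.12, 0.17], [-0.67, 0.07, 0.17], [-0.67, 0.03, 0.17], [-0.67, -0.02, 0.17], [-0.67, -0.06, 0.17], [-0.66, -0.11, 0.17], [-0.65, -0.16, 0.17], [-0.64, -0.2, 0.17]] turn [-0.66, -0.66, -0.66, -0.66, -0.66, -0.66, -0.66, -0.66]
167.89420135677932
```

Run:
```python
from h import *
s=r.sense();p=s["position"]
R=plan([.03,.01,.3],5,7);print()
R=plan([.4035-p[0]-.03,.3105-p[1]-.01,.10-p[2]-.3],5.27,9,R);
y=R[:,1];print(np.degrees(np.arctan2(y[1],y[0])),R)
C=np.load("w1.npy").reshape(-1,3);k=(C[:,2]>.02)&(C[:,2]<.25)&(C[:,0]>.3)&(C[:,0]<.5)&(C[:,1]<.262)&(C[:,1]>.1)
f=np.array([.711,.703]);g=np.array([-.703,.711]);D=C[k][:,:2]-[.4035,.3105]
# along tool y (f) and x (g)
a,b=D@f,D@g
for lo,hi in((.02,.06),(.06,.09),(.09,.13),(.13,.25)):
    m=(C[k][:,2]>lo)&(C[k][:,2]<=hi);m2=m&(abs(b)<.045);m3=m&(abs(a)<.095)
    print(lo,m.sum(),"max along in |b|<45:",a[m2].max() if m2.any() else None,"min |b| in |a|<95:",abs(b[m3]).min() if m3.any() else None)
```

```text
0.04309458036856673 dp [[-0.1, 0.0, -0.86], [-0.09, 0.01, -0.86], [-0.09, 0.02, -0.86], [-0.09, 0.02, -0.86], [-0.09, 0.03, -0.86], [-0.09, 0.04, -0.86], [-0.08, 0.04, -0.86]] turn [0.71, 0.71, 0.71, 0.71, 0.71, 0.71, 0.71]

0.035388575592687856 dp [[-0.19, 0.57, 0.38], [-0.15, 0.58, 0.38], [-0.12, 0.59, 0.38], [-0.08, 0.59, 0.38], [-0.05, 0.6, 0.38], [-0.01, 0.6, 0.38], [0.03, 0.6, 0.38], [0.06, 0.6, 0.38], [0.1, 0.59, 0.38]] turn [0.59, 0.59, 0.59, 0.59, 0.59, 0.59, 0.59, 0.59, 0.59]
44.65502265673053 [[-0.7028  0.7113  0.0056]
 [ 0.7114  0.7028  0.0015]
 [-0.0029  0.0051 -1.    ]]
0.02 485 max along in |b|<45: None min |b| in |a|<95: 0.06064104846596728
0.06 592 max along in |b|<45: None min |b| in |a|<95: 0.06500070826324618
0.09 116 max along in |b|<45: None min |b| in |a|<95: None
0.13 0 max along in |b|<45: None min |b| in |a|<95: None
```

>>> {"op": "step_arm", "data": {
  "dp": [
    [-0.1, 0, -0.86],
    [-0.09, 0.01, -0.86],
    [-0.09, 0.02, -0.86],
    [-0.09, 0.02, -0.86],
    [-0.09, 0.03, -0.86],
    [-0.09, 0.04, -0.86],
    [-0.08, 0.04, -0.86],
    [-0.19, 0.57, 0.38],
    [-0.15, 0.58, 0.38],
    [-0.12, 0.59, 0.38],
    [-0.08, 0.59, 0.38],
    [-0.05, 0.6, 0.38],
    [-0.01, 0.6, 0.38],
    [0.03, 0.6, 0.38],
    [0.06, 0.6, 0.38],
    [0.1, 0.59, 0.38],
    [0, 0, 0]
  ],
  "turn": [0.71, 0.71, 0.71, 0.71, 0.71, 0.71, 0.71, 0.59, 0.59, 0.59, 0.59, 0.59, 0.59, 0.59, 0.59, 0.59, 0]
}}

```text
time: 16.55
position: [0.4033, 0.3112, 0.0984]
tcp_rot: [[-0.703, 0.711, 0.004], [0.711, 0.703, -0.001], [-0.003, 0.002, -1.0]]
wrist_force: [0.4, -1.2, 0.6]
opening: 1.003
gripper_force: 0.0
```

Run:
```python
from h import *
s,R=st();p=cam("wrist");C=cloud(p)
fx=np.array([.711,.703,0]);fy=np.array([-.703,.711,0]);o=np.array([.456,.354,.003])
P=C.reshape(-1,3)-o;X,Y,Z=P@fx,P@fy,P[:,2]
for lo in range(-60,60,12):
    k=(Y*1000>lo)&(Y*1000<lo+12)&(X<-.05)&(X>-.09)&(Z>.0235)&(Z<.035)
    if k.sum()>20: print(lo,k.sum(),np.percentile(X[k],[3,97])*1000,np.median(Z[k]))
d=s["position"]-o;print("tcp in frame",d@fx,d@fy,d[2])
save(p,"w5.png")
```

```text
16.55 [0.4033 0.3112 0.0984] j [ 0.6364  0.3224  1.883  -0.0032  0.9335 -0.1414]
[[-0.703   0.7111  0.0036]
 [ 0.7112  0.703  -0.0006]
 [-0.0029  0.0022 -1.    ]]
tilt 0.2102516714359698 az -8.789401441534894 yaw y 44.67132587844034
-48 59 [-74.6445 -62.268 ] 0.02573719149182824
-36 190 [-75.463  -62.3189] 0.02570999729338425
-24 203 [-75.3825 -62.3653] 0.025697658387623893
-12 217 [-75.2618 -62.41  ] 0.025693485962432237
0 212 [-75.1576 -62.4682] 0.025862453287056
12 225 [-75.056  -62.5228] 0.025786125217040243
24 232 [-75.7641 -62.5708] 0.025801857486763353
36 282 [-75.6658 -53.7127] 0.025721862066116808
48 478 [-74.7664 -50.9442] 0.025861662991408508
tcp in frame -0.0676078228338201 0.006635839983447963 0.09540229549440835
```

View pics/w5.png

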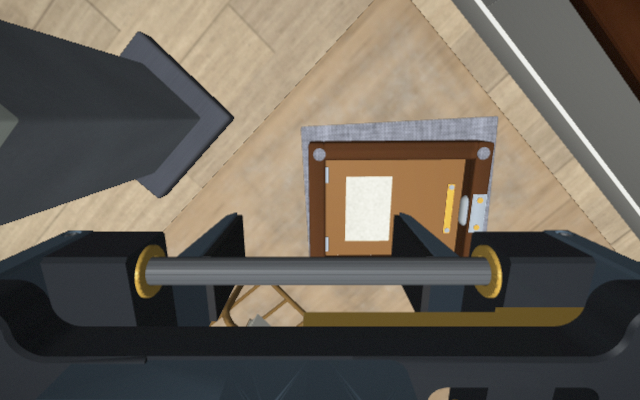

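The view shows the frame square under the gripper, with the board flat and the clip nose out at (464,210). The bottom rail is at column 318, between the fingers. Now I'll lower and grip.

>>> {"op": "step_arm", "data": {
  "dp": [
    [0, 0, 0.5],
    [0, 0, 0.5],
    [0, 0, 0.4],
    [0, 0, 0.21],
    [0, 0, 0]
  ],
  "turn": [0, 0, 0, 0, 0]
}}

```text
time: 17.23
position: [0.4035, 0.3102, 0.0201]
tcp_rot: [[-0.702, 0.712, 0.006], [0.712, 0.702, 0.001], [-0.003, 0.005, -1.0]]
wrist_force: [0.2, -0.4, 0.0]
opening: 1.002
gripper_force: 0.0
```

>>> {"op": "step_arm", "data": {
  "dp": [
    [0, 0, 0],
    [0, 0, 0],
    [0, 0, 0],
    [0, 0, 0],
    [0, 0, 0],
    [0, 0, 0],
    [0, 0, 0]
  ],
  "turn": [0, 0, 0, 0, 0, 0, 0],
  "hand": 1,
  "squeeze": 45
}}

```text
time: 18.1
position: [0.404, 0.3109, 0.02]
tcp_rot: [[-0.702, 0.712, 0.007], [0.712, 0.702, 0.002], [-0.003, 0.006, -1.0]]
wrist_force: [0.3, 0.4, -0.7]
opening: 0.262
gripper_force: 0.0
```

>>> {"op": "step_arm", "data": {
  "dp": [
    [0, 0, 0.05],
    [0, 0, 0],
    [0, 0, 0],
    [0, 0, 0]
  ],
  "turn": [0, 0, 0, 0]
}}

```text
time: 18.6
position: [0.4038, 0.3107, 0.0176]
tcp_rot: [[-0.702, 0.712, 0.006], [0.712, 0.702, 0.002], [-0.003, 0.006, -1.0]]
wrist_force: [-1.5, -1.2, 3.8]
opening: 0.151
gripper_force: 45.0
```

>>> {"op": "step_arm", "data": {
  "dp": [
    [0, 0, -0.2],
    [0, 0, -0.3],
    [0, 0, -0.5],
    [0, 0, -0.7],
    [0, 0, -0.8],
    [0, 0, -0.8],
    [0, 0, -0.8],
    [0, 0, -0.8],
    [0, 0, -0.8],
    [0, 0, -0.8]
  ],
  "turn": [0, 0, 0, 0, 0, 0, 0, 0, 0, 0]
}}

```text
time: 19.85
position: [0.4012, 0.3098, 0.3447]
tcp_rot: [[-0.702, 0.712, 0.007], [0.712, 0.702, 0.002], [-0.003, 0.007, -1.0]]
wrist_force: [1.2, 0.2, -2.7]
opening: 0.146
gripper_force: 45.0
```

```bash
cat >> h.py <<'E'
def framefit(name="wrist"):
    """plane through the back board in tool axes (wrist view) -> lean of the frame against the tool"""
    p=cam(name);C=cloud(p);R=np.array(p["s"]["tcp_rot"]);t=np.array(p["s"]["position"])
    ms=nets.regions_of(p,"back")
    if not ms: print("no back");return p
    k=cv2.erode(ms[0]["mask"].astype(np.uint8),np.ones((5,5)))>0
    P=(C[k&(p["z_map"]>0)]-t)@R;P=P[(abs(P[:,2])<.06)]
    for _ in range(4):
        c=P.mean(0);n=np.linalg.svd(P-c,full_matrices=False)[2][2];n*=np.sign(n[2]);e=(P-c)@n
        P=P[abs(e)<max(.0015,2.5*np.median(abs(e)))] if _<3 else P
    print("back plane",ms[0]["conf"],len(P),"c(tool)",c,"n(tool)",n,"deg",np.degrees(np.arccos(n[2])),"lo",P.min(0),"hi",P.max(0));return p
E
python3 - <<'E'
from h import *
s,R=st();print(s["gripper_force"],s["wrist_force"]);framefit()
p=s["position"];R=plan([.40-p[0],-.40-p[1],.45-p[2]],15,19)
E
```

```text
19.85 [0.4012 0.3098 0.3447] j [ 0.6365  0.1509  1.4676 -0.0024  1.5156 -0.1416]
[[-0.702   0.7121  0.0075]
 [ 0.7121  0.702   0.0025]
 [-0.0035  0.0071 -1.    ]]
tilt 0.4516112593353624 az 18.4237519693888 yaw y 44.592174318594004
45.02604603767395 [ 1.1796  0.2187 -2.6894]
back plane 0.62 11702 c(tool) [0.0114 0.0778 0.0033] n(tool) [ 0.0031 -0.0109  0.9999] deg 0.6504136266796605 lo [-0.049   0.0088  0.0011] hi [0.0365 0.1257 0.0053]
0.03776867394417948 dp [[-0.53, -0.52, -0.12], [-0.57, -0.48, -0.12], [-0.61, -0.43, -0.12], [-0.64, -0.38, -0.12], [-0.67, -0.32, -0.12], [-0.7, -0.27, -0.12], [-0.72, -0.21, -0.12], [-0.73, -0.15, -0.12], [-0.74, -0.09, -0.12], [-0.75, -0.02, -0.12], [-0.75, 0.04, -0.12], [-0.74, 0.1, -0.12], [-0.73, 0.16, -0.12], [-0.71, 0.22, -0.12], [-0.69, 0.28, -0.12], [-0.67, 0.33, -0.12], [-0.64, 0.39, -0.12], [-0.6, 0.44, -0.12], [-0.57, 0.49, -0.12]] turn [0.79, 0.79, 0.79, 0.79, 0.79, 0.79, 0.79, 0.79, 0.79, 0.79, 0.79, 0.79, 0.79, 0.79, 0.79, 0.79, 0.79, 0.79, 0.79]
```

>>> {"op": "step_arm", "data": {
  "dp": [
    [-0.53, -0.52, -0.12],
    [-0.57, -0.48, -0.12],
    [-0.61, -0.43, -0.12],
    [-0.64, -0.38, -0.12],
    [-0.67, -0.32, -0.12],
    [-0.7, -0.27, -0.12],
    [-0.72, -0.21, -0.12],
    [-0.73, -0.15, -0.12],
    [-0.74, -0.09, -0.12],
    [-0.75, -0.02, -0.12],
    [-0.75, 0.04, -0.12],
    [-0.74, 0.1, -0.12],
    [-0.73, 0.16, -0.12],
    [-0.71, 0.22, -0.12],
    [-0.69, 0.28, -0.12],
    [-0.67, 0.33, -0.12],
    [-0.64, 0.39, -0.12],
    [-0.6, 0.44, -0.12],
    [-0.57, 0.49, -0.12]
  ],
  "turn": [0.79, 0.79, 0.79, 0.79, 0.79, 0.79, 0.79, 0.79, 0.79, 0.79, 0.79, 0.79, 0.79, 0.79, 0.79, 0.79, 0.79, 0.79, 0.79]
}}

```text
time: 22.32
position: [0.4008, -0.4002, 0.4542]
tcp_rot: [[0.715, 0.699, 0.006], [0.699, -0.715, 0.004], [0.007, 0.001, -1.0]]
wrist_force: [0.9, 0.2, -2.5]
opening: 0.152
gripper_force: 45.0
```

Run:
```python
from h import *
s,R=st();print(s["gripper_force"]);p=s["position"]
u=np.array([1,-1,0])/2**.5;print("toward -45 in tool",R.T@u,"up",R.T@[0,0,1],"az",np.degrees(np.arctan2(p[1],p[0])))
t=cam("top");C=cloud(t);k=(C[...,2]>.12)&(C[...,0]>.45)&(C[...,0]<1.0)&(C[...,1]<-.35)&(C[...,1]>-1.0)&(t["z_map"]>0)
for lim in (.15,.2,.25,.3,.4): print(lim,(k&(C[...,2]>lim)).sum(),C[k&(C[...,2]>lim)].mean(0) if (k&(C[...,2]>lim)).any() else 0)
```

```text
22.325 [ 0.4008 -0.4002  0.4542] j [-0.8089  0.2659  1.0555  0.0069  1.8191 -0.0109]
[[ 0.7148  0.6993  0.0056]
 [ 0.6993 -0.7148  0.0038]
 [ 0.0066  0.0012 -1.    ]]
tilt 0.38595120083041373 az 34.034253857597975 yaw y -45.6275797414551
45.02484619617462
toward -45 in tool [0.0109 0.9999 0.0013] up [ 0.0066  0.0012 -1.    ] az -44.95732279625269
0.15 5122 [ 0.7839 -0.7025  0.2454]
0.2 3094 [ 0.7352 -0.6375  0.2906]
0.25 990 [ 0.5594 -0.4854  0.437 ]
0.3 673 [ 0.4826 -0.4312  0.5181]
0.4 673 [ 0.4826 -0.4312  0.5181]
```

>>> {"op": "step_arm", "data": {
  "dp": [
    [0, 0.8, -0.3],
    [0, 0.8, -0.3],
    [0, 0.8, -0.3],
    [0, 0.8, -0.3],
    [0, 0.75, -0.65],
    [0, 0.75, -0.65],
    [0, 0.75, -0.6],
    [0, 0.75, -0.6]
  ],
  "turn": [0, 0, 0, 0, 0, 0, 0, 0]
}}

```text
time: 23.38
position: [0.5237, -0.5262, 0.5236]
tcp_rot: [[0.713, 0.695, 0.097], [0.701, -0.707, -0.088], [0.007, 0.13, -0.991]]
wrist_force: [0.1, -0.6, -2.8]
opening: 0.149
gripper_force: 45.0
```

Run:
```python
from h import *
s,R=st();print(s["gripper_force"]);p=s["position"];print(np.hypot(p[0],p[1]),np.degrees(np.arctan2(p[1],p[0])))
```

```text
23.375 [ 0.5237 -0.5262  0.5236] j [-0.8074  0.6596  0.2141  0.0109  2.1374 -0.0072]
[[ 0.7126  0.6948  0.0966]
 [ 0.7015 -0.7073 -0.0876]
 [ 0.0074  0.1301 -0.9915]]
tilt 7.490179342458241 az -42.20904756369496 yaw y -45.50800697042845
45.03027319908142
0.7423387207560262 -45.13598922904467
```

>>> {"op": "step_arm", "data": {
  "dp": [
    [0, 0.82, -0.55],
    [0, 0.83, -0.53],
    [0, 0.85, -0.5],
    [0, 0.87, -0.47],
    [0, 0.88, -0.44],
    [0, 0.9, -0.4],
    [0, 0.92, -0.37],
    [0, 0.93, -0.34],
    [0, 0.94, -0.3],
    [0, 0.95, -0.28]
  ],
  "turn": [0, 0, 0, 0, 0, 0, 0, 0, 0, 0]
}}

```text
time: 24.62
position: [0.5926, -0.5998, 0.5499]
tcp_rot: [[0.712, 0.633, 0.303], [0.702, -0.648, -0.296], [0.01, 0.424, -0.906]]
wrist_force: [0.4, -0.1, -2.9]
opening: 0.148
gripper_force: 45.0
```

Run:
```python
from h import *
s,R=st();print(s["gripper_force"]);p=s["position"];print(np.hypot(p[0],p[1]),np.degrees(np.arctan2(p[1],p[0])))
```

```text
24.625 [ 0.5926 -0.5998  0.5499] j [-0.8117  0.6625  0.2153  0.0172  1.8267 -0.0088]
[[ 0.7123  0.6329  0.3034]
 [ 0.7018 -0.6481 -0.2956]
 [ 0.0095  0.4235 -0.9058]]
tilt 25.062581334046737 az -44.25464274030499 yaw y -45.67932904401531
45.02801477909088
0.8431719970313984 -45.3479311995094
```

>>> {"op": "step_arm", "data": {
  "dp": [
    [0, 0.96, -0.26],
    [0, 0.97, -0.24],
    [0, 0.97, -0.22],
    [0, 0.97, -0.2],
    [0, 0.97, -0.18],
    [0, 0.97, -0.16]
  ],
  "turn": [0, 0, 0, 0, 0, 0]
}}

```text
time: 25.38
position: [0.633, -0.6427, 0.5834]
tcp_rot: [[0.712, 0.559, 0.424], [0.702, -0.576, -0.419], [0.01, 0.596, -0.803]]
wrist_force: [0.8, 0.5, -2.6]
opening: 0.15
gripper_force: 45.0
```

```bash
cat >> h.py <<'E'
ZC=np.array([-np.sin(np.radians(35))*.7071,np.sin(np.radians(35))*.7071,np.cos(np.radians(35))]);XC=np.array([np.cos(np.radians(35))*.7071,-np.cos(np.radians(35))*.7071,np.sin(np.radians(35))])
VIEW=np.array([.558,-.430,.124])+.16*ZC
OFF=np.array([-.0066,.0676,.0153])
E
python3 - <<'E'
from h import *
s,R=st();p=s["position"];T=VIEW-R@OFF;print("target",T)
print("z err",np.degrees(np.arccos(-R[:,2]@ZC)),"x err",np.degrees(np.arccos(R[:,1]@XC)),s["gripper_force"])
a=T+.15*ZC;plan(a-p,0,8);plan(T-a,0,5)
framefit()
E
```

```text
25.375 [ 0.633  -0.6427  0.5834] j [-0.8136  0.664   0.2151  0.021   1.6241 -0.0098]
[[ 0.712   0.5594  0.4244]
 [ 0.7021 -0.5761 -0.4185]
 [ 0.0103  0.596  -0.8029]]
tilt 36.58745533390071 az -44.602804981336774 yaw y -45.839461878282044
target [ 0.4535 -0.3151  0.2271]
z err 1.6110512310960896 x err 1.7334340050792598 45.02322614192963
0.06411912438836544 dp [[0.25, -1.24, -0.19], [0.25, -1.24, -0.19], [0.25, -1.24, -0.19], [0.25, -1.24, -0.19], [0.25, -1.24, -0.19], [0.25, -1.24, -0.19], [0.25, -1.24, -0.19], [0.25, -1.24, -0.19]] turn [0.0, 0.0, 0.0, 0.0, 0.0, 0.0, 0.0, 0.0]
0.029999905349448304 dp [[-0.0, -0.02, 0.6], [-0.0, -0.02, 0.6], [-0.0, -0.02, 0.6], [-0.0, -0.02, 0.6], [-0.0, -0.02, 0.6]] turn [0.0, 0.0, 0.0, 0.0, 0.0]
back plane 0.93 11748 c(tool) [0.0105 0.0781 0.0033] n(tool) [ 0.0032 -0.0111  0.9999] deg 0.6623850996785631 lo [-0.0505  0.0088  0.0011] hi [0.0361 0.1258 0.0054]
```

>>> {"op": "step_arm", "data": {
  "dp": [
    [0.17, -0.83, -0.13],
    [0.17, -0.83, -0.13],
    [0.17, -0.83, -0.13],
    [0.17, -0.83, -0.13],
    [0.17, -0.83, -0.13],
    [0.17, -0.83, -0.13],
    [0.17, -0.83, -0.13],
    [0.17, -0.83, -0.13],
    [0.17, -0.83, -0.13],
    [0.17, -0.83, -0.13],
    [0.17, -0.83, -0.13],
    [0.15, -0.75, -0.1],
    [0, 0, 0]
  ],
  "turn": [0, 0, 0, 0, 0, 0, 0, 0, 0, 0, 0, 0, 0]
}}

```text
time: 27.1
position: [0.3996, -0.2613, 0.3568]
tcp_rot: [[0.711, 0.562, 0.422], [0.703, -0.577, -0.415], [0.01, 0.592, -0.806]]
wrist_force: [0.7, -0.8, -2.2]
opening: 0.148
gripper_force: 45.0
```

Run:
```python
from h import *
s,R=st();p=s["position"];T=VIEW-R@OFF
plan(T-p,0,6)
t=cam("top");save(t,"t6.png");a=t["image"][150:260,330:470];b=cam("side")["image"][220:330,230:370]
cv2.imwrite("pics/f.png",np.hstack([cv2.resize(a[:,:,::-1],(400,314)),cv2.resize(b[:,:,::-1],(400,314))]))
```

```text
27.1 [ 0.3996 -0.2613  0.3568] j [-0.4822 -0.2085  1.941  -0.2395  0.8107  0.424 ]
[[ 0.7109  0.5623  0.4223]
 [ 0.7032 -0.5773 -0.4151]
 [ 0.0104  0.5921 -0.8058]]
tilt 36.3092221456132 az -44.50458354896131 yaw y -45.751661757816
0.025003550792022797 dp [[-0.0, -0.05, 0.5], [-0.0, -0.05, 0.5], [-0.0, -0.05, 0.5], [-0.0, -0.05, 0.5], [-0.0, -0.05, 0.5], [-0.0, -0.05, 0.5]] turn [0.0, 0.0, 0.0, 0.0, 0.0, 0.0]
```

View pics/f.png

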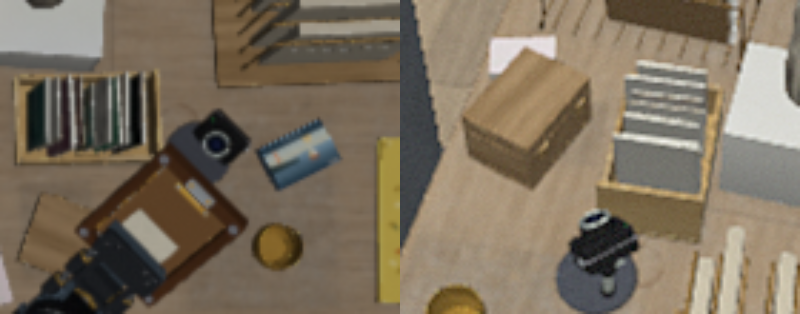

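The left half (top camera) shows the frame level with the camera's axes, clip end at (200,190) pointing toward the camera at (215,145). The box and cup are clear of it. Final approach.

>>> {"op": "step_arm", "data": {
  "dp": [
    [0, -0.05, 0.5],
    [0, -0.05, 0.5],
    [0, -0.05, 0.5],
    [0, -0.05, 0.5],
    [0, -0.05, 0.5],
    [0, -0.05, 0.4],
    [0, 0, 0.1],
    [0, 0, 0],
    [0, 0, 0],
    [0, 0, 0]
  ],
  "turn": [0, 0, 0, 0, 0, 0, 0, 0, 0, 0]
}}

```text
time: 28.45
position: [0.457, -0.3177, 0.2299]
tcp_rot: [[0.712, 0.559, 0.425], [0.702, -0.577, -0.418], [0.011, 0.596, -0.803]]
wrist_force: [1.1, -0.7, -3.0]
opening: 0.149
gripper_force: 45.0
```

Run:
```python
from h import *
p=framefit();s,R=st();F=np.array(s["position"])+R@OFF;d=F-VIEW
print("err mm",d*1000,"along sight",d@ZC*1000,"ang z",np.degrees(np.arccos(-R[:,2]@ZC)),"x",np.degrees(np.arccos(R[:,1]@XC)))
print(s["joint_velocities"],s["gripper_force"],s["wrist_force"])
# independent check: board plane and outline in the top view
t=cam("top");C=cloud(t);m=nets.regions_of(t,"back")
if m:
    P=C[(cv2.erode(m[0]["mask"].astype(np.uint8),np.ones((3,3)))>0)&(t["z_map"]>0)];c=np.median(P,0);P=P[np.linalg.norm(P-c,axis=1)<.09];n=np.linalg.svd(P-P.mean(0),full_matrices=False)[2][2];print("top: c",c,"n",n*np.sign(n[2]),"ZC",ZC,"cam z of board",(P.mean(0)-(VIEW-.16*ZC))@ZC)
for q in ["gold_cup","card_file","tag_pack","card_deck"]: print(q,[np.round(x["point"],3) for x in nets.search_frame(t,q)[:1]])
```

```text
back plane 0.94 11856 c(tool) [0.0105 0.0781 0.0032] n(tool) [ 0.0034 -0.0112  0.9999] deg 0.6691861937279339 lo [-0.051   0.0094  0.001 ] hi [0.0363 0.1263 0.0053]
28.55 [ 0.4569 -0.3176  0.2296] j [-0.5453  0.0235  2.0776 -0.3303  0.4368  0.5074]
[[ 0.712   0.5597  0.4241]
 [ 0.7021 -0.5766 -0.4178]
 [ 0.0107  0.5952 -0.8035]]
tilt 36.53362513716447 az -44.56833052246952 yaw y -45.85413578679253
err mm [ 3.3722 -2.4522  2.3921] along sight -0.4027622553617683 ang z 1.561133962817025 x 1.688968504114709
[-0.0015  0.0034  0.0055 -0.0023 -0.001   0.0009] 45.0232207775116 [ 0.0471 -0.1795 -3.2318]
top: c [ 0.4992 -0.3737  0.2758] n [-0.4185  0.4155  0.8076] ZC [-0.4056  0.4056  0.8192] cam z of board 0.1707452078277933
gold_cup [array([ 0.425, -0.541,  0.01 ])]
card_file [array([ 0.441, -0.216,  0.083])]
tag_pack [array([ 0.383, -0.114,  0.007])]
card_deck [array([ 0.556, -0.565,  0.029])]
```

```bash
python3 -c "
from station import sign_off
print(sign_off())"
```

```text
the job is handed in; nothing more can be done
None
```

The board was snapped level under the clip on the pad. I handed in with the frame held still in front of the desk camera, clip end up. By my measurements it was about 5 mm from the view point and under 3° off square; no verdict came back.

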